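# Line up the laundry bottles by height

## Robot

A 6-joint arm with a two-finger parallel gripper is mounted at the origin on the work surface. World frame = base frame: x ahead of the robot, y to its left, z up, the work surface at z = 0. Lengths are in m, angles in rad, forces in N, time in s.
With the tool pointing down it reaches from about 0.375 to 0.9 m from the base axis. Payload 3.1 kg.
Tool frame: the origin (TCP) lies on the centre line of the jaws, within the pads' length; the fingertips stand 22 mm ahead of it and the grasp point (between the pads) lies 3 mm ahead of it; z points along the fingers, y is the line along which they close (so a half turn about z gives the same grasp; the last joint's range is limited). The gripper opens to 85 mm and grips with 20 to 120 N. Pads are 22 mm wide; open, the fingers measure 114 mm over their backs; the gripper's body (76 mm by 85 mm) begins 54 mm behind the grasp point. The pads swing forward as they close: fully open they stand 13 mm farther back than shut.
Start: joints at [-1.506, 0.527, 1.433, -0, 1.181, -0.178], TCP at [0.151, -0.606, 0.253] pointing down, gripper open.
Joint ranges: [-3.08, 3.08], [-0.75, 2.2], [0.22, 2.44], [-1.43, 4.57], [0, 2.65], [-2.85, 2.85]. Speed limits (rad/s): [2.79, 2.79, 3.14, 3.14, 3.14, 3.14].

## Interface

Orientations are given as a unit quaternion [x, y, z, w].
In Python, from station import sense, eyes, job gives the robot as it stands.
- The arm moves only by the tool pendant, called after "Call:" as a command line: name --argument value ..., lists and objects as JSON in quotes. Schema: {"type":"object","properties":{"segments":{"type":"object","properties":{"sx":{"type":"array","items":{"type":"number"},"minItems":1,"maxItems":20},"sy":{"type":"array","items":{"type":"number"},"minItems":1,"maxItems":20},"sz":{"type":"array","items":{"type":"number"},"minItems":1,"maxItems":20},"spin":{"type":"array","items":{"type":"number"},"minItems":1,"maxItems":20},"jaw":{"type":"array","items":{"type":"number"},"minItems":1,"maxItems":20}},"additionalProperties":false,"required":["sx","sy","sz","spin","jaw"]},"squeeze":{"type":"number"},"only":{"type":"string"},"quiet":{"type":"boolean"},"lines":{"type":"string"}},"required":["segments"],"additionalProperties":false}. segments is an object with one list for each field, all of the same length, 1 to 20, a row being the entries at one place: sx, sy, sz (the shift in fractions of the full range, 1 being 80 cm), spin (a turn about the tool's z in a scale on which 1.0 is pi rad), jaw (the opening from 0.0 (shut) to 1.0 (fully open)); each row is the pose to reach, as a shift and turn from the pose commanded when the call began, along the tool's axes at that moment; what a row does not reach only later rows make up. A row lasts 1/10 s, in which the tool goes at most 0.05 m and 0.15 rad, less where a joint would pass 70% of its speed; a pose out of reach is approached as far as the arm can. The fingers move at their own pace and stop on an object; squeeze is the grip in N (left out, the last holds). Time passes only in rows, so rows that do not move let the fingers close. The tool returns the time, the measured TCP pose, the force, the opening and the grip force at its end. only (a regular expression) keeps the lines of the reply that match it, lines (a string "A,B") keeps lines A to B, and quiet returns only ok. No shift or turn number may pass 1 either way. Input that does not fit is refused with a message, and nothing moves.
- sense(): the state, without advancing time (a new reading comes with each control period).
- eyes.snapshot(name): name is "scene" or "side" or "wrist"; returns a dict with "pixels" (480x640x3 uint8, red, green, blue), "range_z" (480x640 float32, m along the optical axis (not along the pixel's ray), 0 where there is no reading), "fov_y" (degrees; the focal length in pixels is half the picture's height over the tangent of half this angle, whatever the lens; pixels are square), "cx", "cy" (the principal point, pixels), "k1" (the pictures are not rectified: a ray, as slopes to the right and down, at radius r is drawn at 1 + k1 r^2 times it, then the intrinsics apply), "R" (3x3) and "t" (3): a world point X has camera coordinates R X + t; the wrist camera has in their place "hand_eye" (4x4, takes a point from camera to tool coordinates, whose origin is the TCP and whose axes are the flange's). Camera axes: x right, y down, z forward; pixel columns grow to the right and rows downward; lengths in m; the calibration is good to about 2 mm. A picture is of the moment at which its call begins: read the wrist's pose just before it.
- job.sign_off(): hands the job in; it is judged then, once.
The state is a dict: "t": time; "q": joint angles; "qd": joint speeds; "tau": joint torques, N m; "tcp_pos": TCP position; "tool_rot": TCP orientation; "force": force on the tool from outside, world axes, zero at the start; "ft_torque": the same for the moment, N m; "finger_gap": opening from 0.0 (shut) to 1.0 (fully open); "gripper_force": force on a finger pad.
Only numpy, scipy, OpenCV 4.12 (cv2) and the standard library are available. Lean on these libraries where they do the work, as an engineer would, in place of code of your own. Each camera call takes 0.05 s, during which the arm holds its last target. There are 200 camera calls.

## Task

Line up the red bottle, yellow bottle, white bottle and orange jar along the dark strip in order of height, so that each can be seen and reached: the tallest next to the blue jug, down to the shortest next to the spray bottle, each standing upright and centred on its own white mark. Leave the jug and the spray bottle standing where they are, and do not knock any container over.

Things in the scene. Friction and masses are not known exactly. Their poses are not given: they have to be found in the camera images.
- red_bottle: Tallest of the four containers: closed red plastic bottle, round, 160 mm tall in all, straight upright sides of 52 mm diameter from the foot up to 128 mm, then a shoulder narrowing to a 34 mm wide white cap; about 280 g. Stands loose and upright on the shelf. Origin: centre of its underside; z up, along its axis.
- yellow_bottle: Second tallest of the four containers: closed yellow plastic bottle, round, 130 mm tall in all, straight upright sides of 54 mm diameter from the foot up to 102 mm, then a shoulder narrowing to a 36 mm wide blue cap; about 250 g. Stands loose and upright on the shelf. Origin: centre of its underside; z up, along its axis.
- white_bottle: Third tallest of the four containers: closed white plastic bottle, round, 100 mm tall in all, straight upright sides of 54 mm diameter from the foot up to 78 mm, then a shoulder narrowing to a 40 mm wide black cap; about 200 g. Stands loose and upright on the shelf. Origin: centre of its underside; z up, along its axis.
- orange_jar: Shortest of the four containers: closed orange plastic jar, round, 72 mm tall in all, straight upright sides of 60 mm diameter from the foot up to 58 mm, then a shoulder narrowing to a 54 mm wide white cap; about 180 g. Stands loose and upright on the shelf. Origin: centre of its underside; z up, along its axis.
- mark_1: White round painted mark, 64 mm across, the end mark of the row on the robot's left (+y). The four alike marks lie about 95 mm apart (85 to 105) in a row on top of a fixed dark rubber strip 120 x 380 mm, whose top is flat and 8 mm above the shelf. Origin: centre of the mark, at the height of the strip's top; z up; x across the strip, away from the robot, y along the strip to the left.
- mark_2: White round painted mark, 64 mm across, the second from the robot's left, between mark_1 and mark_3. The four alike marks lie about 95 mm apart (85 to 105) in a row on top of a fixed dark rubber strip 120 x 380 mm, whose top is flat and 8 mm above the shelf. Origin: centre of the mark, at the height of the strip's top; z up; x across the strip, away from the robot, y along the strip to the left.
- mark_3: White round painted mark, 64 mm across, the third from the robot's left, between mark_2 and mark_4. The four alike marks lie about 95 mm apart (85 to 105) in a row on top of a fixed dark rubber strip 120 x 380 mm, whose top is flat and 8 mm above the shelf. Origin: centre of the mark, at the height of the strip's top; z up; x across the strip, away from the robot, y along the strip to the left.
- mark_4: White round painted mark, 64 mm across, the end mark on the robot's right (-y). The four alike marks lie about 95 mm apart (85 to 105) in a row on top of a fixed dark rubber strip 120 x 380 mm, whose top is flat and 8 mm above the shelf. Origin: centre of the mark, at the height of the strip's top; z up; x across the strip, away from the robot, y along the strip to the left.
- jug: Closed blue detergent jug with a white cap, 84 mm (x) by 120 mm (y) by 222 mm tall, about 1.3 kg, loose on the shelf just beyond one end of the strip (either end), about 127 mm from the nearest mark. Origin: centre of its underside; z up. Not to be moved.
- spray: White trigger spray bottle with a green label band and red trigger, 68 mm in diameter, 196 mm tall, its head reaching 60 mm from the axis towards its -x; about 0.7 kg, loose on the shelf just beyond the other end of the strip, about 127 mm from the nearest mark. Origin: centre of its underside; z up. Not to be moved.

How it is judged:
By the outcome, as a careful person would: the job done as asked, in the order asked, and still so for the second after the job is handed in, with the robot touching nothing.
It also fails if it takes over 104 s, if anything falls off the work surface, if the arm or the gripper's body presses on something with over 40 N, if the wrist force passes 120 N, or if a joint passes its speed limit or range.

## Working session

There is one attempt and no reset: what is moved stays moved. The work goes in short steps, Python scripts to look and compute and a tool call to move; the robot and the scene stay as the last step left them, time stands still between calls to the robot, and variables do not carry over. Pictures are saved under pics/ and viewed, at most 14 in all, crops included, and the job is handed in when it is done.

```bash
mkdir -p pics; ls; cat > h.py <<'E'
import numpy as np, cv2
from station import sense, eyes, job
from scipy.spatial.transform import Rotation as Ro
def cloud(s, T=None):
    h,w=s["range_z"].shape; f=h/2/np.tan(np.radians(s["fov_y"])/2)
    K=np.array([[f,0,s["cx"]],[0,f,s["cy"]],[0,0,1]])
    u,v=np.meshgrid(np.arange(w),np.arange(h))
    p=np.stack([u,v],-1).reshape(-1,1,2).astype(float)
    n=cv2.undistortPoints(p,K,np.array([s["k1"],0,0,0.])).reshape(h,w,2)
    z=s["range_z"].astype(float)
    c=np.dstack([n*z[...,None],z])
    if T is None: return (c-s["t"])@s["R"]   # R^T(c-t)
    H=s["hand_eye"]; c=c@H[:3,:3].T+H[:3,3]
    return c@Ro.from_quat(T["tool_rot"]).as_matrix().T+T["tcp_pos"]
def snap(n):
    T=sense() if n=="wrist" else None
    s=eyes.snapshot(n); return s, cloud(s,T)
E
python3 - <<'E'
from h import *
for n in("scene","side"):
    s,P=snap(n); cv2.imwrite(f"pics/{n}0.png",s["pixels"][...,::-1]); np.savez(f"{n}0.npz",px=s["pixels"],P=P)
    print(n,-s["R"].T@s["t"],s["fov_y"],s["k1"])
print(sense())
E
```

```text
pics
scene [ 0.97646426 -0.41798262  0.4447129 ] 56.755564887044216 -0.10563373847949277
side [0.07870016 0.52949412 0.65105144] 45.58094762305932 -0.12076176289718964
{'t': 0.1, 'q': array([-1.50551493e+00,  5.28343801e-01,  1.43379263e+00,  5.28439175e-06,
        1.18139067e+00, -1.78480713e-01]), 'qd': array([-6.37920242e-04, -2.44612679e-04, -2.92862839e-03,  1.51076280e-04,
        3.09727352e-03, -4.93549470e-05]), 'tau': array([-1.62913761e-04, -4.43305528e+01, -1.78586769e+01, -1.40531038e-04,
        3.89851702e-03,  1.42419768e-05]), 'tcp_pos': array([ 0.15084842, -0.60589767,  0.25244362]), 'tool_rot': array([ 9.92581352e-01,  1.21578469e-01,  5.71550555e-05, -9.65541003e-04]), 'force': array([-0.28501377, -0.13065751, -0.48556348]), 'ft_torque': array([ 0.00062508,  0.04504682, -0.01805311]), 'gripper_force': 0.0, 'finger_gap': 0.9970726428078358}
```

View pics/scene0.png

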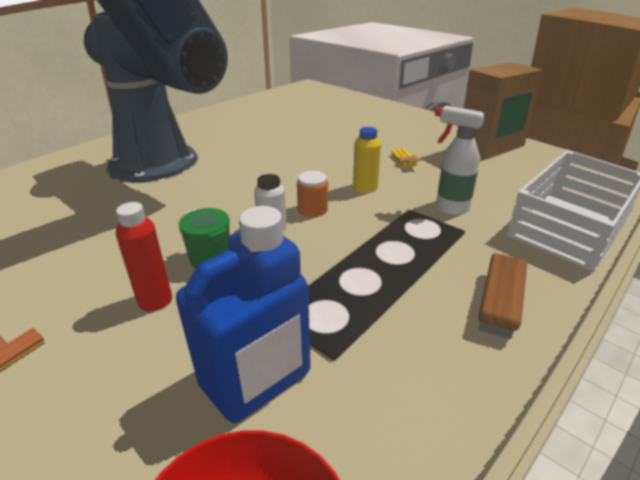

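View pics/side0.png

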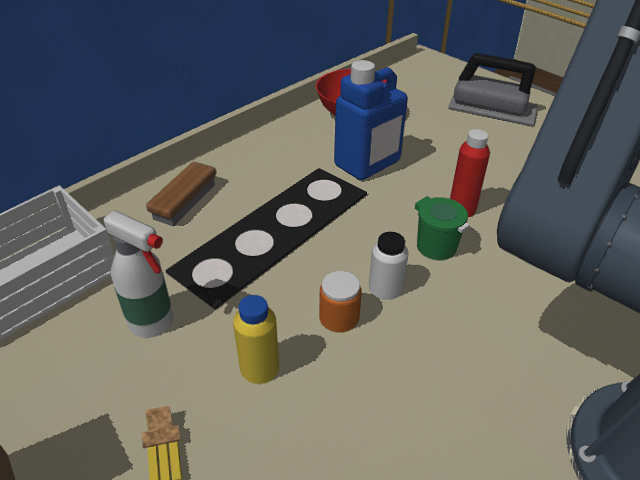

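Both pictures show the same layout. The jug is at the −y end beside mark_4 and the spray at the +y end beside mark_1, so red→4, yellow→3, white→2, orange→1. In the side view the marks are at (212,273), (254,243), (294,215), (324,190). Red is at (468,180), yellow (257,345), white (389,270), orange (340,305), and a green cup at (440,230).

```bash
cat > meas.py <<'E'
from h import *
from scipy.optimize import least_squares
seeds={"scene":dict(red=(148,270),yellow=(367,165),white=(270,205),orange=(313,197),cup=(207,240),spray=(457,190),jug=(250,330)),
"side":dict(red=(468,185),yellow=(257,345),white=(389,272),orange=(340,310),cup=(440,235),spray=(145,300),jug=(365,140))}
rad=dict(red=(.026,.02,.12),yellow=(.027,.02,.095),white=(.027,.02,.072),orange=(.03,.015,.053),cup=(None,.02,.08),spray=(.034,.02,.09),jug=(None,.02,.15))
for n in("scene","side"):
    d=np.load(n+"0.npz");P=d["P"];px=d["px"].astype(int)
    for k,(u,v) in seeds[n].items():
        r,lo,hi=rad[k]; p0=P[v,u]
        m=(np.hypot(*(P-p0)[...,:2].transpose(2,0,1))<(.11 if k=="jug" else .06))&(P[...,2]>lo)&(P[...,2]<hi)
        m=(cv2.connectedComponents(m.astype(np.uint8))[1]); m=m==m[v,u]
        q=P[m][:,:2]
        if r: 
            f=least_squares(lambda c:np.hypot(*(q-c).T)-r,q.mean(0),loss="soft_l1",f_scale=.002); print(n,k,f.x.round(4),len(q),"rms",np.sqrt(np.mean((np.hypot(*(q-f.x).T)-r)**2)).round(4))
        else: print(n,k,"box",q.min(0).round(3),q.max(0).round(3),"ztop",P[max(0,v-120):v+40,u-40:u+40,2].max().round(3))
    s=[(212,273),(254,243),(294,215),(324,190)] if n=="side" else [(423,229),(395,252),(360,281),(326,316)]
    w=(px.min(-1)>150).astype(np.uint8); l=cv2.connectedComponents(w)[1]
    for i,(u,v) in enumerate(s):
        q=P[l==l[v,u]]; c,ax,an=cv2.minEnclosingCircle(q[:,:2].astype(np.float32)*1000)+(0,)
        print(n,"mark",i+1,q.mean(0).round(4),len(q),np.array(c).round(1),round(ax,1))
E
python3 meas.py
```

```text
scene red [ 0.4589 -0.2413] 2259 rms 0.0008
scene yellow [0.4578 0.2534] 868 rms 0.0013
scene white [0.4333 0.0127] 354 rms 0.0009
scene orange [0.4434 0.1091] 545 rms 0.001
scene cup box [ 0.406 -0.164] [ 0.482 -0.087] ztop 0.445
scene spray [0.636  0.3123] 1187 rms 0.0012
scene jug box [ 0.639 -0.29 ] [ 0.726 -0.172] ztop 0.445
scene mark 1 [0.6485 0.1832 0.0102] 470 [805.5 -99.6] 361.3
scene mark 2 [0.6516 0.0939 0.008 ] 669 [ 807.3 -146.5] 319.9
scene mark 3 [ 0.6589 -0.0052  0.0099] 876 [ 807.2 -197.2] 278.2
scene mark 4 [ 0.6754 -0.0952  0.0115] 1063 [ 812.1 -243.1] 240.0
side red [ 0.458  -0.2427] 1325 rms 0.0013
side yellow [0.457  0.2516] 1432 rms 0.0007
side white [0.4317 0.0115] 877 rms 0.0008
side orange [0.4417 0.1079] 719 rms 0.0008
side cup box [ 0.383 -0.149] [ 0.466 -0.082] ztop 0.651
side spray [0.6339 0.3117] 1692 rms 0.0009
side jug box [ 0.628 -0.282] [ 0.721 -0.163] ztop 0.651
side mark 1 [0.641  0.1893 0.0132] 752 [373.8 349.7] 345.5
side mark 2 [0.6457 0.0975 0.0126] 746 [375.2 301. ] 374.3
side mark 3 [ 0.6537 -0.0017  0.0102] 632 [378.5 251.6] 408.8
side mark 4 [ 0.6662 -0.0916  0.0117] 533 [383.6 204.5] 445.6
```

The manual's scale: shifts go in shares of 80 cm and turns go in shares of pi rad. Converting my numbers, -1.327 rad / 3.1416 = -0.4224.

```bash
python3 - <<'E'
from h import *
for n in("scene","side"):
    d=np.load(n+"0.npz");P=d["P"];px=d["px"].astype(int)
    s=[(212,273),(254,243),(294,215),(324,190)] if n=="side" else [(423,229),(395,252),(360,281),(326,316)]
    w=((px.min(-1)>140)&(abs(P[...,2]-.008)<.012)).astype(np.uint8); l=cv2.connectedComponents(w)[1]
    for i,(u,v) in enumerate(s):
        q=P[l==l[v,u]]; c,r=cv2.minEnclosingCircle(q[:,:2].astype(np.float32)*1000)
        print(n,"mark",i+1,q.mean(0).round(4),len(q),np.array(c).round(1),round(r,1))
E
```

```text
scene mark 1 [0.6463 0.1871 0.0074] 488 [645.8 189.5] 33.9
scene mark 2 [0.651  0.0949 0.0073] 691 [649.1  96. ] 34.5
scene mark 3 [ 0.6568 -0.0026  0.0074] 894 [655.5  -1.3] 33.4
scene mark 4 [ 0.673  -0.0923  0.0081] 1076 [670.3 -91.9] 35.1
side mark 1 [0.6448 0.1871 0.0089] 766 [642.2 187.3] 33.1
side mark 2 [0.6486 0.0951 0.0092] 748 [650.1  95.7] 33.5
side mark 3 [ 0.6546 -0.0025  0.0092] 637 [655.4  -1.3] 33.9
side mark 4 [ 0.6686 -0.0939  0.0093] 538 [670.3 -94.7] 34.5
```

Call:
pendant --segments '{"sx":[0, 0, 0, 0, 0, 0, 0, 0, 0, 0, 0], "sy":[0, 0, 0, 0, 0, 0, 0, 0, 0, 0, 0], "sz":[0, 0, 0, 0, 0, 0, 0, 0, 0, 0, 0], "spin":[-0.0477, -0.0955, -0.1432, -0.191, -0.2387, -0.2865, -0.3342, -0.382, -0.4224, -0.4224, -0.4224], "jaw":[1, 1, 1, 1, 1, 1, 1, 1, 1, 1, 1]}' --squeeze 40

```text
t: 1.2
tcp_pos: [0.1509, -0.6063, 0.2529]
tool_rot: [0.708, 0.706, 0.0, -0.0]
force: [0.6, -0.4, 0.4]
finger_gap: 0.999
gripper_force: 0.0
```

```bash
python3 -c "
from h import *
s=sense();print(Ro.from_quat(s['tool_rot']).as_matrix().round(4),s['q'].round(3))"
```

```text
[[ 2.7e-03  1.0e+00 -0.0e+00]
 [ 1.0e+00 -2.7e-03  8.0e-04]
 [ 8.0e-04 -0.0e+00 -1.0e+00]] [-1.506  0.528  1.433  0.     1.181 -1.503]
```

Converted, 0.636 m / 0.8 = 0.795, 0.52 m / 0.8 = 0.65.

Call:
pendant --segments '{"sx":[0.05, 0.1, 0.15, 0.2, 0.25, 0.3, 0.35, 0.4, 0.45, 0.5, 0.55, 0.6, 0.65, 0.7, 0.75, 0.795, 0.795, 0.795], "sy":[0.0313, 0.0625, 0.0938, 0.125, 0.1563, 0.1875, 0.2188, 0.25, 0.2813, 0.3125, 0.3438, 0.375, 0.4063, 0.4375, 0.4688, 0.5, 0.5, 0.5], "sz":[-0.0125, -0.025, -0.0375, -0.05, -0.0625, -0.075, -0.0875, -0.1, -0.1125, -0.125, -0.125, -0.125, -0.125, -0.125, -0.125, -0.125, -0.125, -0.125], "spin":[0, 0, 0, 0, 0, 0, 0, 0, 0, 0, 0, 0, 0, 0, 0, 0, 0, 0], "jaw":[1, 1, 1, 1, 1, 1, 1, 1, 1, 1, 1, 1, 1, 1, 1, 1, 1, 1]}'

```text
t: 3.0
tcp_pos: [0.5508, 0.0304, 0.3528]
tool_rot: [0.707, 0.707, -0.001, -0.0]
force: [-0.7, -1.1, -0.4]
finger_gap: 0.999
gripper_force: 0.0
```

```bash
python3 - <<'E'
from h import *
s,P=snap("wrist"); cv2.imwrite("pics/w1.png",s["pixels"][...,::-1]); np.savez("w1.npz",px=s["pixels"],P=P)
print(s["hand_eye"].round(3),s["fov_y"])
px=s["pixels"].astype(int)
w=((px.min(-1)>140)&(abs(P[...,2]-.008)<.012)).astype(np.uint8)
n,l,st,_=cv2.connectedComponentsWithStats(w)
for i in range(1,n):
    if st[i,4]>400:
        q=P[l==i];c,r=cv2.minEnclosingCircle(q[:,:2].astype(np.float32)*1000); print(st[i],q.mean(0).round(4),np.array(c).round(1),round(r,1))
E
```

```text
[[ 0.    -0.96  -0.282  0.072]
 [ 1.    -0.     0.001 -0.001]
 [-0.001 -0.282  0.96  -0.121]
 [ 0.     0.     0.     1.   ]] 69.84134424140181
[ 365   42   51   54 1894] [0.6446 0.1873 0.0091] [642.  188.5] 32.3
[ 368  121   49   50 1878] [0.6488 0.0952 0.009 ] [649.1  94.7] 32.1
[ 370  196   46   45 1617] [ 0.6547 -0.0025  0.0089] [654.9  -3. ] 32.5
[ 377  259   43   40 1369] [ 0.6687 -0.0933  0.0086] [668.7 -93.5] 32.6
```

View pics/w1.png

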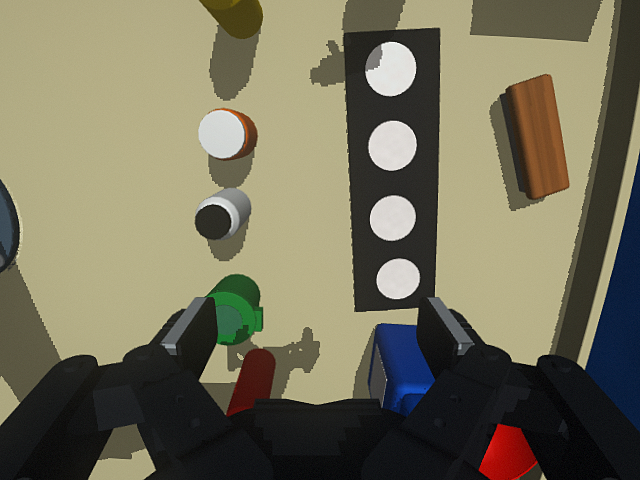

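The wrist view shows all four marks clear, at (391,69), (392,146), (393,218) and (398,279). The spray's shadow only clips mark_1, and the jug sits beyond mark_4. Now to red.

Converted, -0.273 m / 0.8 = -0.3413, -0.16 m / 0.8 = -0.2.

Call:
pendant --segments '{"sx":[-0.05, -0.1, -0.15, -0.2, -0.25, -0.3, -0.3413, -0.3413, -0.3413, -0.3413], "sy":[-0.0188, -0.0375, -0.0563, -0.075, -0.0938, -0.1063, -0.1163, -0.1163, -0.1163, -0.1163], "sz":[0.0125, 0.025, 0.0375, 0.05, 0.0625, 0.075, 0.1, 0.125, 0.125, 0.125], "spin":[0, 0, 0, 0, 0, 0, 0, 0, 0, 0], "jaw":[1, 1, 1, 1, 1, 1, 1, 1, 1, 1]}'

```text
t: 4.05
tcp_pos: [0.4569, -0.2439, 0.2535]
tool_rot: [0.708, 0.706, -0.0, -0.001]
force: [0.7, -0.7, -0.2]
finger_gap: 1.0
gripper_force: 0.0
```

Converted, 0.138 m / 0.8 = 0.1725, 0.115 m / 0.8 = 0.1438.

Call:
pendant --segments '{"sx":[0.0013, 0.0013, 0.0013, 0.0013, 0.0013, 0.0013, 0.0013, 0.0013, 0.0013, 0.0013, 0.0013, 0.0013, 0.0013, 0.0013], "sy":[0.0013, 0.0013, 0.0013, 0.0013, 0.0013, 0.0013, 0.0013, 0.0013, 0.0013, 0.0013, 0.0013, 0.0013, 0.0013, 0.0013], "sz":[0.0375, 0.075, 0.1125, 0.1438, 0.1625, 0.1725, 0.1725, 0.1725, 0.1725, 0.1725, 0.1725, 0.1725, 0.1725, 0.1725], "spin":[0, 0, 0, 0, 0, 0, 0, 0, 0, 0, 0, 0, 0, 0], "jaw":[1, 1, 1, 1, 1, 1, 1, 0.5, 0.3, 0.3, 0.3, 0.3, 0.3, 0.3]}' --squeeze 40

```text
t: 5.45
tcp_pos: [0.4593, -0.243, 0.1167]
tool_rot: [0.707, 0.707, 0.0, 0.001]
force: [-1.0, 0.6, 4.5]
finger_gap: 0.594
gripper_force: 41.0
```

Converted, 0.21 m / 0.8 = 0.2625, -0.12 m / 0.8 = -0.15.

Call:
pendant --segments '{"sx":[0, 0, 0, 0, 0, 0.0375, 0.0875, 0.1375, 0.175, 0.1875, 0.1875, 0.1875, 0.1875, 0.1875, 0.1875, 0.1875, 0.1875, 0.1875, 0.1875], "sy":[0, 0, 0, 0, 0, 0.0125, 0.025, 0.0375, 0.0625, 0.1125, 0.1625, 0.2125, 0.25, 0.2625, 0.2625, 0.2625, 0.2625, 0.2625, 0.2625], "sz":[-0.025, -0.0625, -0.1, -0.1375, -0.15, -0.15, -0.15, -0.15, -0.15, -0.15, -0.15, -0.15, -0.1375, -0.1125, -0.075, -0.0438, -0.0313, -0.0313, -0.0313], "spin":[0, 0, 0, 0, 0, 0, 0, 0, 0, 0, 0, 0, 0, 0, 0, 0, 0, 0, 0], "jaw":[0.3, 0.3, 0.3, 0.3, 0.3, 0.3, 0.3, 0.3, 0.3, 0.3, 0.3, 0.3, 0.3, 0.3, 0.3, 0.3, 0.3, 0.3, 0.3]}'

```text
t: 7.35
tcp_pos: [0.6693, -0.0927, 0.1408]
tool_rot: [0.707, 0.707, 0.0, 0.0]
force: [-0.3, -0.1, -3.5]
finger_gap: 0.6
gripper_force: 42.9
```

```bash
python3 - <<'E'
from h import *
s,P=snap("side"); cv2.imwrite("pics/s2.png",s["pixels"][...,::-1])
E
```

```text
(no output)
```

View pics/s2.png

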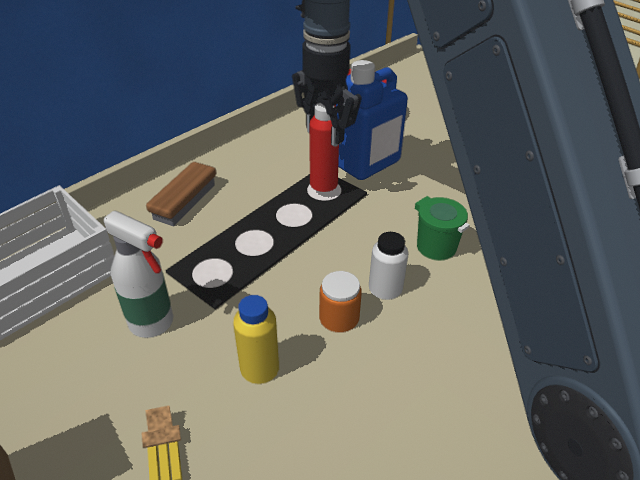

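Red hangs upright over mark_4 at about (323,188), clear of the jug. I'll lower it slowly.

Converted, 0.0155 m / 0.8 = 0.0194, 0.014 m / 0.8 = 0.0175.

Call:
pendant --segments '{"sx":[-0.0013, -0.0013, -0.0013, -0.0013, -0.0013], "sy":[-0.0006, -0.0006, -0.0006, -0.0006, -0.0006], "sz":[0.0075, 0.0138, 0.0175, 0.0194, 0.0194], "spin":[0, 0, 0, 0, 0], "jaw":[0.3, 0.3, 0.3, 0.3, 0.3]}'

```text
t: 7.9
tcp_pos: [0.6684, -0.0935, 0.125]
tool_rot: [0.707, 0.707, 0.0, 0.0]
force: [0.8, -0.2, -1.7]
finger_gap: 0.602
gripper_force: 43.0
```

Converted, 0.345 m / 0.8 = 0.4313, 0.31 m / 0.8 = 0.3875.

Call:
pendant --segments '{"sx":[0, 0, 0, 0, 0, 0, 0, 0, 0, 0.0375, 0.0875, 0.1375, 0.1875, 0.2375, 0.2875, 0.3375, 0.3875, 0.4313, 0.4313, 0.4313], "sy":[0, 0, 0, 0, 0, 0, 0, 0, 0, -0.0375, -0.075, -0.1125, -0.15, -0.1875, -0.225, -0.2625, -0.2638, -0.2638, -0.2638, -0.2638], "sz":[0.0013, 0.0013, 0.0013, 0.0013, 0.0013, -0.025, -0.0625, -0.1125, -0.1625, -0.1625, -0.1625, -0.1625, -0.1625, -0.1625, -0.1625, -0.1625, -0.15, -0.125, -0.1125, -0.1125], "spin":[0, 0, 0, 0, 0, 0, 0, 0, 0, 0, 0, 0, 0, 0, 0, 0, 0, 0, 0, 0], "jaw":[0.3, 0.7, 1, 1, 1, 1, 1, 1, 1, 1, 1, 1, 1, 1, 1, 1, 1, 1, 1, 1]}'

```text
t: 9.9
tcp_pos: [0.4561, 0.2516, 0.2134]
tool_rot: [0.706, 0.708, -0.002, -0.001]
force: [-0.7, 0.3, 0.2]
finger_gap: 0.997
gripper_force: 0.0
```

```bash
python3 - <<'E'
from h import *
from scipy.optimize import least_squares
s,P=snap("side");cv2.imwrite("pics/s3.png",s["pixels"][...,::-1])
m=(np.hypot(P[...,0]-.6687,P[...,1]+.0935)<.05)&(P[...,2]>.03)&(P[...,2]<.12)
q=P[m][:,:2];print(least_squares(lambda c:np.hypot(*(q-c).T)-.026,q.mean(0),loss="soft_l1",f_scale=.002).x,len(q))
E
```

```text
[ 0.66728337 -0.09296131] 1202
```

Converted, 0.128 m / 0.8 = 0.16, 0.122 m / 0.8 = 0.1525.

Call:
pendant --segments '{"sx":[0, 0, 0, 0, 0, 0, 0, 0, 0, 0, 0, 0, 0, 0], "sy":[0.0006, 0.0006, 0.0006, 0.0006, 0.0006, 0.0006, 0.0006, 0.0006, 0.0006, 0.0006, 0.0006, 0.0006, 0.0006, 0.0006], "sz":[0.0375, 0.075, 0.1125, 0.1375, 0.1525, 0.16, 0.16, 0.16, 0.16, 0.16, 0.16, 0.16, 0.16, 0.16], "spin":[0, 0, 0, 0, 0, 0, 0, 0, 0, 0, 0, 0, 0, 0], "jaw":[1, 1, 1, 1, 1, 1, 1, 0.5, 0.3, 0.3, 0.3, 0.3, 0.3, 0.3]}' --squeeze 40

```text
t: 11.35
tcp_pos: [0.4582, 0.2517, 0.088]
tool_rot: [0.707, 0.707, 0.001, 0.0]
force: [-1.4, 0.3, 6.7]
finger_gap: 0.618
gripper_force: 41.5
```

Converted, -0.254 m / 0.8 = -0.3175, 0.197 m / 0.8 = 0.2463.

Call:
pendant --segments '{"sx":[0, 0, 0, 0, -0.0375, -0.0875, -0.1375, -0.1875, -0.2375, -0.275, -0.3063, -0.3175, -0.3175, -0.3175, -0.3175, -0.3175, -0.3175, -0.3175], "sy":[0, 0, 0, 0, 0, 0.0125, 0.0375, 0.0625, 0.1, 0.15, 0.2, 0.2375, 0.2463, 0.2463, 0.2463, 0.2463, 0.2463, 0.2463], "sz":[-0.025, -0.0625, -0.1, -0.1375, -0.15, -0.15, -0.15, -0.15, -0.15, -0.15, -0.15, -0.1375, -0.1125, -0.075, -0.0438, -0.0313, -0.0313, -0.0313], "spin":[0, 0, 0, 0, 0, 0, 0, 0, 0, 0, 0, 0, 0, 0, 0, 0, 0, 0], "jaw":[0.3, 0.3, 0.3, 0.3, 0.3, 0.3, 0.3, 0.3, 0.3, 0.3, 0.3, 0.3, 0.3, 0.3, 0.3, 0.3, 0.3, 0.3]}'

```text
t: 13.15
tcp_pos: [0.6555, -0.0025, 0.1127]
tool_rot: [0.707, 0.707, 0.0, 0.001]
force: [0.1, 0.1, -2.2]
finger_gap: 0.618
gripper_force: 43.0
```

Converted, 0.0165 m / 0.8 = 0.0206, 0.0145 m / 0.8 = 0.0181.

Call:
pendant --segments '{"sx":[0, 0, 0, 0, 0, 0], "sy":[-0.0006, -0.0006, -0.0006, -0.0006, -0.0006, -0.0006], "sz":[0.0075, 0.0138, 0.0181, 0.0206, 0.0206, 0.0206], "spin":[0, 0, 0, 0, 0, 0], "jaw":[0.3, 0.3, 0.3, 0.3, 0.3, 0.3]}'

```text
t: 13.75
tcp_pos: [0.6544, -0.0025, 0.0961]
tool_rot: [0.707, 0.707, -0.0, 0.0]
force: [-2.6, -1.0, 4.3]
finger_gap: 0.618
gripper_force: 43.4
```

Converted, -0.222 m / 0.8 = -0.2775, -0.11 m / 0.8 = -0.1375.

Call:
pendant --segments '{"sx":[0, 0, 0, 0, 0, 0, 0, 0, 0.0038, 0.0075, 0.0113, 0.0138, 0.0175, 0.0175, 0.0175, 0.0175, 0.0175], "sy":[0, 0, 0, 0, 0, 0, 0, 0, -0.05, -0.1, -0.15, -0.2, -0.25, -0.2775, -0.2775, -0.2775, -0.2775], "sz":[0, 0, 0, 0, -0.025, -0.0625, -0.1125, -0.1375, -0.1375, -0.1375, -0.1375, -0.1375, -0.125, -0.1, -0.0875, -0.0875, -0.0875], "spin":[0, 0, 0, 0, 0, 0, 0, 0, 0, 0, 0, 0, 0, 0, 0, 0, 0], "jaw":[0.7, 1, 1, 1, 1, 1, 1, 1, 1, 1, 1, 1, 1, 1, 1, 1, 1]}'

```text
t: 15.45
tcp_pos: [0.4348, 0.011, 0.1656]
tool_rot: [0.707, 0.707, 0.001, 0.001]
force: [1.1, -0.9, 0.6]
finger_gap: 1.002
gripper_force: 0.0
```

```bash
python3 - <<'E'
from h import *
from scipy.optimize import least_squares
s,P=snap("side")
m=(np.hypot(P[...,0]-.655,P[...,1]+.0025)<.05)&(P[...,2]>.03)&(P[...,2]<.1)
q=P[m][:,:2];print(least_squares(lambda c:np.hypot(*(q-c).T)-.027,q.mean(0),loss="soft_l1",f_scale=.002).x,len(q))
E
```

```text
[ 0.65263988 -0.00237562] 1034
```

Converted, 0.109 m / 0.8 = 0.1363, 0.1 m / 0.8 = 0.125.

Call:
pendant --segments '{"sx":[0.0013, 0.0013, 0.0013, 0.0013, 0.0013, 0.0013, 0.0013, 0.0013, 0.0013, 0.0013, 0.0013, 0.0013, 0.0013], "sy":[-0.0013, -0.0013, -0.0013, -0.0013, -0.0013, -0.0013, -0.0013, -0.0013, -0.0013, -0.0013, -0.0013, -0.0013, -0.0013], "sz":[0.0375, 0.075, 0.1063, 0.125, 0.1363, 0.1363, 0.1363, 0.1363, 0.1363, 0.1363, 0.1363, 0.1363, 0.1363], "spin":[0, 0, 0, 0, 0, 0, 0, 0, 0, 0, 0, 0, 0], "jaw":[1, 1, 1, 1, 1, 1, 0.5, 0.3, 0.3, 0.3, 0.3, 0.3, 0.3]}' --squeeze 40

```text
t: 16.8
tcp_pos: [0.4321, 0.0124, 0.0574]
tool_rot: [0.707, 0.707, 0.001, 0.001]
force: [-0.1, -0.6, 7.2]
finger_gap: 0.626
gripper_force: 41.9
```

Converted, 0.217 m / 0.8 = 0.2713, 0.0825 m / 0.8 = 0.1031.

Call:
pendant --segments '{"sx":[0, 0, 0, 0, 0.0125, 0.0375, 0.0625, 0.0875, 0.1031, 0.1031, 0.1031, 0.1031, 0.1031, 0.1031, 0.1031, 0.1031, 0.1031, 0.1031], "sy":[0, 0, 0, 0, 0.05, 0.1, 0.15, 0.2, 0.25, 0.2713, 0.2713, 0.2713, 0.2713, 0.2713, 0.2713, 0.2713, 0.2713, 0.2713], "sz":[-0.025, -0.0625, -0.1, -0.125, -0.125, -0.125, -0.125, -0.125, -0.1125, -0.0875, -0.0563, -0.0313, -0.0313, -0.025, -0.0175, -0.0125, -0.0106, -0.0106], "spin":[0, 0, 0, 0, 0, 0, 0, 0, 0, 0, 0, 0, 0, 0, 0, 0, 0, 0], "jaw":[0.3, 0.3, 0.3, 0.3, 0.3, 0.3, 0.3, 0.3, 0.3, 0.3, 0.3, 0.3, 0.3, 0.3, 0.3, 0.3, 0.3, 0.3]}'

```text
t: 18.6
tcp_pos: [0.6486, 0.095, 0.0655]
tool_rot: [0.707, 0.707, 0.0, 0.0]
force: [0.1, 0.1, 0.3]
finger_gap: 0.627
gripper_force: 43.0
```

Converted, -0.2065 m / 0.8 = -0.2581, 0.013 m / 0.8 = 0.0163.

Call:
pendant --segments '{"sx":[0, 0, 0, 0, 0, 0, 0, 0, 0, 0.0038, 0.0075, 0.0113, 0.0138, 0.0163, 0.0163, 0.0163, 0.0163], "sy":[0, 0, 0, 0, 0, 0, 0, 0, 0, -0.05, -0.1, -0.15, -0.2, -0.2438, -0.2581, -0.2581, -0.2581], "sz":[0.0006, 0.0006, 0.0006, 0.0006, 0.0006, -0.025, -0.0625, -0.1, -0.1125, -0.1125, -0.1125, -0.1125, -0.1125, -0.1, -0.0875, -0.0875, -0.0875], "spin":[0, 0, 0, 0, 0, 0, 0, 0, 0, 0, 0, 0, 0, 0, 0, 0, 0], "jaw":[0.3, 0.7, 1, 1, 1, 1, 1, 1, 1, 1, 1, 1, 1, 1, 1, 1, 1]}'

```text
t: 20.3
tcp_pos: [0.4429, 0.108, 0.1347]
tool_rot: [0.707, 0.707, 0.0, 0.0]
force: [0.4, 0.0, 0.1]
finger_gap: 0.997
gripper_force: 0.0
```

```bash
python3 - <<'E'
from h import *
from scipy.optimize import least_squares
s,P=snap("side")
m=(np.hypot(P[...,0]-.649,P[...,1]-.095)<.05)&(P[...,2]>.03)&(P[...,2]<.075)
q=P[m][:,:2];print(least_squares(lambda c:np.hypot(*(q-c).T)-.027,q.mean(0),loss="soft_l1",f_scale=.002).x,len(q))
E
```

```text
[0.64871355 0.09446883] 705
```

Converted, 0.098 m / 0.8 = 0.1225, 0.092 m / 0.8 = 0.115.

Call:
pendant --segments '{"sx":[0, 0, 0, 0, 0, 0, 0, 0, 0, 0, 0, 0, 0], "sy":[-0.0006, -0.0006, -0.0006, -0.0006, -0.0006, -0.0006, -0.0006, -0.0006, -0.0006, -0.0006, -0.0006, -0.0006, -0.0006], "sz":[0.0375, 0.075, 0.1, 0.115, 0.1225, 0.1225, 0.1225, 0.1225, 0.1225, 0.1225, 0.1225, 0.1225, 0.1225], "spin":[0, 0, 0, 0, 0, 0, 0, 0, 0, 0, 0, 0, 0], "jaw":[1, 1, 1, 1, 1, 1, 0.6, 0.4, 0.4, 0.4, 0.4, 0.4, 0.4]}' --squeeze 40

```text
t: 21.65
tcp_pos: [0.4421, 0.108, 0.0378]
tool_rot: [0.707, 0.707, 0.001, 0.001]
force: [0.5, 0.0, 6.3]
finger_gap: 0.69
gripper_force: 43.4
```

Converted, 0.2005 m / 0.8 = 0.2506, -0.08 m / 0.8 = -0.1.

Call:
pendant --segments '{"sx":[0, 0, 0, 0.0125, 0.0375, 0.0625, 0.0875, 0.1, 0.1, 0.1, 0.1, 0.1, 0.1, 0.1, 0.1, 0.1, 0.1], "sy":[0, 0, 0, 0.05, 0.1, 0.15, 0.2, 0.2375, 0.2506, 0.2506, 0.2506, 0.2506, 0.2506, 0.2506, 0.2506, 0.2506, 0.2506], "sz":[-0.025, -0.0625, -0.1, -0.1, -0.1, -0.1, -0.1, -0.1, -0.0875, -0.0563, -0.0313, -0.0313, -0.025, -0.0175, -0.0125, -0.0106, -0.0106], "spin":[0, 0, 0, 0, 0, 0, 0, 0, 0, 0, 0, 0, 0, 0, 0, 0, 0], "jaw":[0.4, 0.4, 0.4, 0.4, 0.4, 0.4, 0.4, 0.4, 0.4, 0.4, 0.4, 0.4, 0.4, 0.4, 0.4, 0.4, 0.4]}'

```text
t: 23.35
tcp_pos: [0.6422, 0.188, 0.0459]
tool_rot: [0.707, 0.707, 0.0, 0.0]
force: [-0.9, -1.0, -0.6]
finger_gap: 0.692
gripper_force: 44.2
```

Release, rise and back off to look.

Call:
pendant --segments '{"sx":[0, 0, 0, 0, 0, 0, 0, 0, 0, -0.025, -0.0625, -0.1125, -0.1625, -0.2, -0.2, -0.2, -0.2], "sy":[0, 0, 0, 0, 0, 0, 0, 0, -0.0375, -0.075, -0.1, -0.125, -0.15, -0.1625, -0.1875, -0.1875, -0.1875], "sz":[0.0006, 0.0006, 0.0006, 0.0006, 0.0006, -0.025, -0.0625, -0.1, -0.15, -0.2, -0.25, -0.3, -0.3375, -0.375, -0.3875, -0.3875, -0.3875], "spin":[0, 0, 0, 0, 0, 0, 0, 0, 0, 0, 0, 0, 0, 0, 0, 0, 0], "jaw":[0.4, 0.8, 1, 1, 1, 1, 1, 1, 1, 1, 1, 1, 1, 1, 1, 1, 1]}'

```text
t: 25.05
tcp_pos: [0.4918, 0.0279, 0.3557]
tool_rot: [0.707, 0.707, 0.001, 0.001]
force: [0.4, -1.1, 0.0]
finger_gap: 1.001
gripper_force: 0.0
```

```bash
python3 - <<'E'
from h import *
from scipy.optimize import least_squares
M=dict(red=(.6687,-.0935,.026,.12),yellow=(.655,-.0025,.027,.1),white=(.649,.095,.027,.075),orange=(.6425,.188,.03,.055),spray=(.634,.312,.034,.09))
for n in("side","scene"):
    s,P=snap(n); cv2.imwrite(f"pics/{n}9.png",s["pixels"][...,::-1])
    for k,(x,y,r,h) in M.items():
        m=(np.hypot(P[...,0]-x,P[...,1]-y)<.045)&(P[...,2]>.025)&(P[...,2]<h);q=P[m][:,:2]
        c=least_squares(lambda c:np.hypot(*(q-c).T)-r,q.mean(0),loss="soft_l1",f_scale=.002).x
        print(n,k,c.round(4),"err",(c-(x,y)).round(4),len(q))
a=cv2.imread("pics/side9.png");b=cv2.imread("pics/scene9.png")
cv2.imwrite("pics/fin.png",cv2.resize(np.hstack([a[120:420,80:480],b[120:420,80:480]]),None,fx=1,fy=1))
E
```

```text
side red [ 0.6674 -0.0929] err [-0.0013  0.0006] 1260
side yellow [ 0.6527 -0.0024] err [-0.0023  0.0001] 1102
side white [0.6486 0.0945] err [-0.0004 -0.0005] 774
side orange [0.6421 0.1882] err [-0.0004  0.0002] 532
side spray [0.6338 0.3117] err [-0.0002 -0.0003] 1581
scene red [ 0.6686 -0.0916] err [-0.0001  0.0019] 2137
scene yellow [ 0.6541 -0.0012] err [-0.0009  0.0013] 1393
scene white [0.6496 0.0955] err [0.0006 0.0005] 835
scene orange [0.6832 0.1504] err [ 0.0407 -0.0376] 383
scene spray [0.636  0.3122] err [0.002  0.0002] 1076
```

View pics/fin.png

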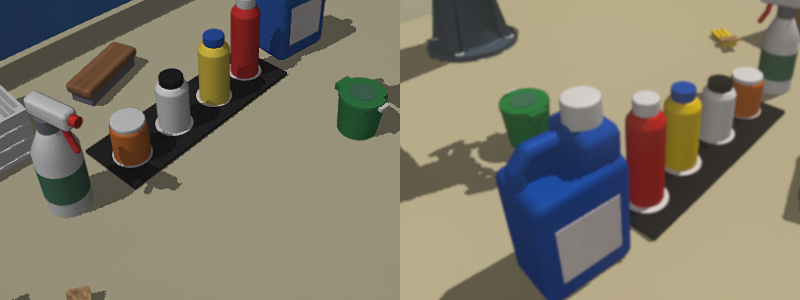

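Both views show all four upright and centred on their marks: red by the jug, then yellow, white, and orange by the spray. The errors are within about 2 mm. The scene camera's orange figure is off only because the white bottle hides part of the jar there. The jug and the spray haven't moved.

```bash
python3 -c "
from station import job
print(job.sign_off())"
```

```text
the job is handed in; nothing more can be done
None
```

The job is handed in: red, yellow, white and orange stand upright in that order from the jug to the spray bottle, each within about 2 mm of its mark's centre, after about 25 s of robot time; the jug and spray bottle were left where they stood.

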